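# Register the focusing panel in the masking easel and hold its blade frame at the red index

### The arm

A 6-joint arm with a two-finger parallel gripper is mounted at the origin on the work surface. World frame = base frame: x ahead of the robot, y to its left, z up, the work surface at z = 0. Lengths are in m, angles in rad, forces in N, time in s.
With the tool pointing down it reaches from about 0.25 to 0.775 m from the base axis. Payload 4 kg.
Tool frame: the origin (TCP) lies midway between the tips of the shut fingers; the grasp point (between the pads) lies 19 mm behind it; z points along the fingers, y is the direction in which the jaws open and shut (so a half turn about z gives the same grasp; the last joint's range is limited). The gripper opens to 94 mm and grips with 3 to 60 N. Pads are 16 mm wide; open, the fingers measure 119 mm over their backs; the gripper's body (75 mm by 177 mm) begins 78 mm behind the grasp point.
Start: joints at [1.105, 0.087, 1.371, -0, 1.684, -0.103], TCP at [0.195, 0.514, 0.206] pointing down, gripper open.
Joint ranges: [-3.1, 3.1], [-0.76, 2.03], [0.27, 2.55], [-1.08, 4.22], [0.17, 2.65], [-2.57, 2.57]. Speed limits (rad/s): [2.79, 2.79, 3.14, 3.14, 3.14, 3.14].

### API

Orientations are given as [roll, pitch, yaw] about the fixed x, y, z axes, in that order (R = Rz(yaw) Ry(pitch) Rx(roll)).
In Python, from bench import robot, cams gives the robot as it stands.
- The arm moves only by the tool step_arm, never from a script. Its argument "plan" is a list that holds one entry, the list of rows, each a list of 5 numbers: the shift along the world's x, y, z in mm, then the turn about the world's z in rad, then the opening in per cent of the stroke, from 0 (shut) to 100 (fully open). In form: [[[tx, ty, tz, turn, fingers], ...]]. A call has 1 to 8 rows; each row is the pose to reach, as a shift and turn from the pose commanded when the call began; what a row does not reach only later rows make up. A row lasts 1/12 s, in which the tool goes at most 41.7 mm and 7.16 degrees, less where a joint would pass 70% of its speed; a pose out of reach is approached as far as the arm can. A call with a gripper value outside its range is refused whole. The fingers move at their own pace and stop on an object; the grip force is fixed at half the most. Time passes only in rows, so rows that repeat a pose let the fingers close. It gives the time, the measured TCP pose, the force and the opening at its end, in the units of the state.
- robot.get_obs(): the state, without advancing time (a new reading comes with each control period).
- cams.snapshot(name): name is "scene" or "top" or "wrist"; returns a dict with "frame" (384x512x3 uint8, red, green, blue), "camera_matrix" (3x3 intrinsics, pixels), "k1" (the pictures are not rectified: a ray, as slopes to the right and down, at radius r is drawn at 1 + k1 r^2 times it, then the intrinsics apply), "origin" and "attitude" of the camera in the world; the wrist camera has in their place "T_tool_cam" (4x4, takes a point from camera to tool coordinates, whose origin is the TCP and whose axes are the flange's). Camera axes: x right, y down, z forward; pixel columns grow to the right and rows downward; lengths in m; the calibration is good to about 2 mm. A picture is of the moment at which its call begins: read the wrist's pose just before it. There is no depth.
- robot.close_job(): hands the job in, once; it reports no verdict.
The state is a dict: "time": time; "joint_positions": joint angles; "qvel": joint speeds; "joint_torque": joint torques, N m; "tool_pos": TCP position; "ee_rot": TCP orientation; "wrist_force": force on the tool from outside, world axes, zero at the start; "wrist_torque": the same for the moment, N m; "width": finger opening in m.
Only numpy, scipy, OpenCV 4.12 (cv2) and the standard library are available. Lean on these libraries where they do the work, as an engineer would, in place of code of your own. Each camera call takes 0.05 s, during which the arm holds its last target. There are 200 camera calls.

### The job

On the darkroom's masking easel, first bring the white focusing panel square and snug against both aluminium stops (the far one and the left one) while the hinged blade frame stays leaning back. Then take the frame by its bar, swing it down until it lies at the same angle as the red index pointer, and finish still holding it there, steady; the frame must never drop shut, and the index and all the other things around are left where they are.

Things in the scene. Friction and masses are not known exactly. Their poses are not given: they have to be found in the camera images.
- easel: fixed black masking easel, base 270 (x) x 320 (y) x 20 mm high, its top the bed. Origin: centre of its underside, on the table. x to its far (hinge) edge, y to its left, z up; turned up to 0.25 rad. Aluminium stop bars 10 mm high on the base: far one with near face at x = 70 mm (200 long, centred), left one with right face at y = 85 mm (150 long, centred). A thin tick-marked arc stands at y = 142.
- stop_corner (a point): the inner corner where the faces of the two stops meet, at the level of the bed: (70, 85, 20) mm in the easel's own axes (easel)
- panel_center (a point): centre (half-way up) of the loose white panel with black lines, 90 (x) x 110 (y) x 10 mm, 0.1 to 0.2 kg, flat on the bed a few cm short of both stops, turned up to 0.2 rad; axes nearly the easel's. It slides when its edge is pushed. Registered, its far and left edges touch the stops and its centre is at (25, 30, 25) mm in the easel's axes.
- frame (a joint): hinge of the dark steel blade frame, rad: 0 = shut over the bed, grows as it is raised; 1.75 = leaning back on its rests, where it starts and stays by itself. Hardly any friction: below 1.57 the frame (0.26 to 0.47 kg) falls shut unless held. Open rectangle 165 mm (from the hinge) x 240 mm, 6 mm thick, bars 20 mm wide.
- frame_hinge (a point): middle of the hinge axis: (100, 0, 36) mm in the easel's axes; the axis is parallel to the easel's y
- frame_bar (a point): centre of the frame's grip bar: round steel, 10 mm diameter, 118 mm long, parallel to the hinge, 210 mm from its axis, on two stubs 110 mm apart, with 35 mm free between it and the frame's edge. At joint value a it lies at (100 - 210 cos a, 0, 36 + 210 sin a) mm in the easel's axes. It can turn between gripper pads. The point's x axis points from bar to hinge.
- frame_mark (a point): white ball, 16 mm in diameter, on the left side of the frame, 150 mm from the hinge axis and 130 mm left of its middle; it comes beside the red ball of the index when the angles agree
- index (a joint): angle of the red index pointer, rad, about the same hinge axis and counted in the same way as the frame's joint; it differs from day to day (0.45 to 0.95), stiff, not to be moved. The frame's joint is to read the same.
- index_tip (a point): red ball, 18 mm in diameter, at the end of the red index pointer (4 mm thick), 150 mm from the hinge axis, 152 mm left of its middle. The point's x axis points from ball to hinge axis.
- weight: small brass weight, 28 mm diameter, 22 mm high, standing on the near right corner of the easel's base; loose, to be left alone; origin at its underside
- magnifier: focusing magnifier on a grey foot 70 x 50 mm, about 100 mm high; loose, to be left alone; origin at its underside
- bottle: amber chemical bottle, 68 mm diameter, 160 mm high; loose, to be left alone; origin at its underside
- beaker: clear plastic beaker, 80 mm diameter, 100 mm high; loose, to be left alone; origin at its underside
- tongs: red print tongs lying flat, 200 mm long; loose, to be left alone; origin at its underside
- brush: dusting brush lying flat beyond the easel; loose, to be left alone; origin at its underside
- filmcan: aluminium film can, 52 mm diameter, 50 mm high, beyond the easel; loose, to be left alone; origin at its underside
Not all that is in view belongs to the job. Of the things that look like the part that bears panel_center, the middle-sized one is meant.

How it is judged:
On the way:
1. the panel lies square against both stops while the frame is still leaning back (x of panel_center in the frame of easel between 0.0205 and 0.028 m and y of panel_center in the frame of easel between 0.0255 and 0.033 m and angle between the x axis of panel_center and the x axis of easel, either way round below 0.05 rad and z of panel_center in the frame of easel below 0.029 m and angle between panel_center's own z axis and vertical below 0.05 rad and value of joint frame above 1.5 rad), for 0.2 s.
At the end, for the whole second after the job is handed in: The panel lies flat on the bed with its edges within about 4 mm of both stops and square to them within 0.05 rad; the frame is at the index pointer's angle within 0.07 rad, still, held by the fingers (at least 0.5 N) and not resting on the panel (x of panel_center in the frame of easel between 0.0205 and 0.028 m and y of panel_center in the frame of easel between 0.0255 and 0.033 m and angle between the x axis of panel_center and the x axis of easel, either way round below 0.05 rad and z of panel_center in the frame of easel below 0.029 m and angle between panel_center's own z axis and vertical below 0.05 rad and angle between the x axis of frame_bar and the x axis of index_tip, either way round below 0.07 rad and value of joint frame between 0.3 and 1.1 rad and velocity of joint frame between -0.08 and 0.08 rad/s and contact force between the fingers and frame above 0.5 N and contact force between panel and frame below 0.1 N); the arm keeps its last pose, push and grip.
It fails at once if the frame drops shut or nearly shut (value of joint frame below 0.25 rad).
It fails at once if the index pointer is moved (8 mm at its tip) (distance of index_tip from where it was at the start of the episode above 0.008 m).
It fails at once if a bystander is moved by more than 25 mm (distance of any of weight, magnifier, bottle, beaker, tongs, brush, filmcan from where it was at the start of the episode above 0.025 m).
It also fails if it takes over 67 s, if anything falls off the work surface, if the arm or the gripper's body presses on something with over 40 N, if the wrist force passes 120 N, or if a joint passes its speed limit or range.

## Working session

There is one attempt and no reset: what is moved stays moved. The work goes in short steps, Python scripts to look and compute and a tool call to move; the robot and the scene stay as the last step left them, time stands still between calls to the robot, and variables do not carry over. Pictures are saved under pics/ and viewed, about 8 in all and at most 12, crops included, and the job is handed in when it is done.

Besides the shell and the picture viewer there is one more tool, called after "Request:" as name([rows], argument=value, ...), one row to a line, values as JSON. step_arm: Moves the arm, as the interface text tells. Its arguments: {"type":"object","properties":{"plan":{"type":"array"}},"required":["plan"]}

```bash
ls; mkdir -p pics; python3 - <<'E'
from bench import robot,cams
import cv2,json
print(robot.get_obs())
for n in("scene","top"):
    s=cams.snapshot(n); print(n,s["camera_matrix"],s["k1"],s["origin"],s["attitude"])
    cv2.imwrite(f"pics/{n}0.png",cv2.resize(s["frame"][:,:,::-1],(800,600),interpolation=cv2.INTER_CUBIC))
E
```

```text
pics
{'time': 0.0, 'joint_positions': array([ 1.10491368e+00,  8.79465395e-02,  1.37226290e+00, -3.88907614e-05,
        1.68357529e+00, -1.03101366e-01]), 'qvel': array([-1.23978197e-04,  2.53585091e-04,  1.75206238e-04,  1.79828593e-03,
       -4.48854770e-05,  5.38841995e-04]), 'joint_torque': array([ 7.96164977e-05, -3.40200984e+01, -3.02418351e+01,  7.16751069e-02,
        3.35210713e-02, -1.74477718e-04]), 'tool_pos': array([0.19495131, 0.51370208, 0.20430441]), 'ee_rot': array([-3.13940823e+00, -1.87158244e-04,  2.77880684e+00]), 'wrist_force': array([ 0.30689096,  0.5829171 , -0.1617561 ]), 'wrist_torque': array([-0.09060771, -0.00464848, -0.02714712]), 'width': 0.09399379722877405}
scene [[487.11137985   0.         254.7242241 ]
 [  0.         487.11137985 187.64970514]
 [  0.           0.           1.        ]] 0.0732318238239991 [1.28122281 0.58315127 0.9765124 ] [-2.32480824 -0.02163292  2.26145804]
top [[374.95786465   0.         256.63196453]
 [  0.         374.95786465 191.413318  ]
 [  0.           0.           1.        ]] -0.01378305398031102 [ 0.25001369 -0.0207041   1.15263334] [-2.90044287e+00  8.12153205e-04 -1.58669185e+00]
```

View pics/top0.png

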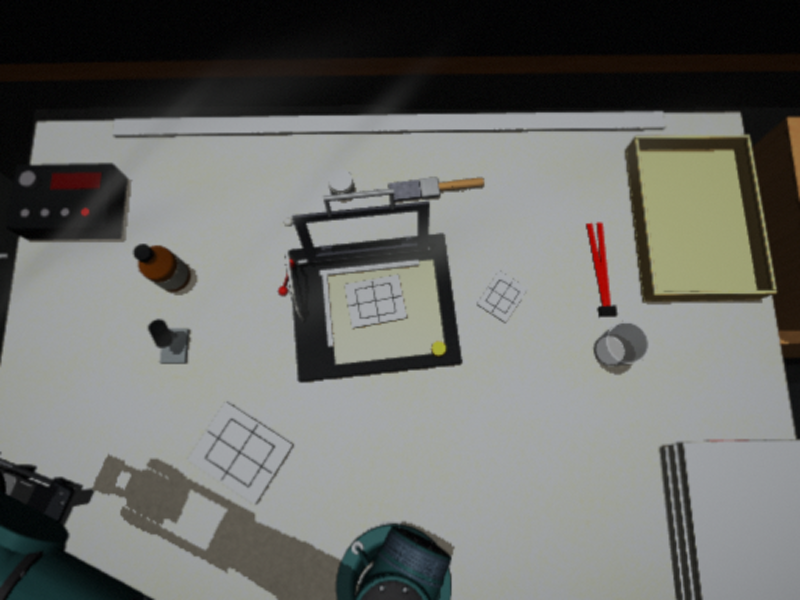

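View pics/scene0.png

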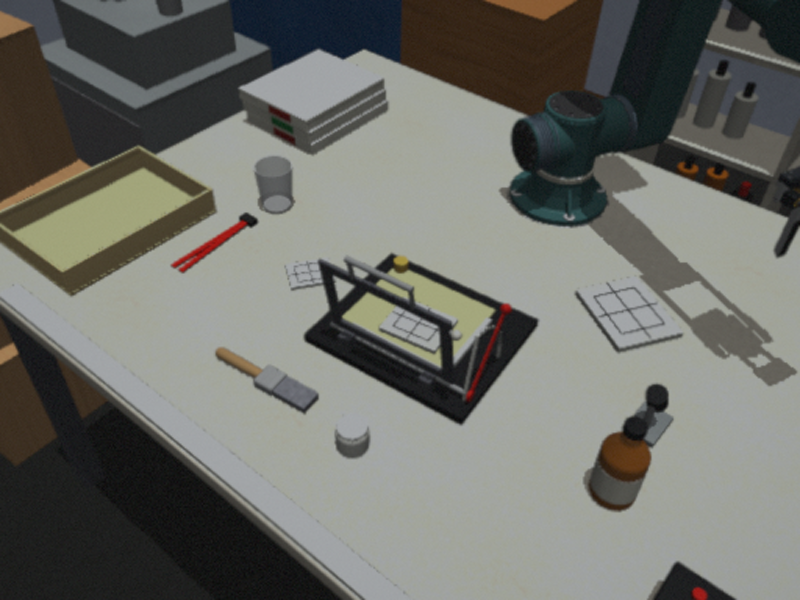

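The candidates for the panel in the top view (800x600) are a large one at (245,450), a small one at (502,295) and the one on the easel bed at (376,301). The easel one fits: it is the middle-sized one and lies on the bed short of both stops. I'll confirm with enlarged crops.

```bash
python3 - <<'E'
import cv2
from bench import cams
for n,(x0,x1,y0,y1) in {"top":(175,305,105,250),"scene":(190,350,155,275)}.items():
    f=cams.snapshot(n)["frame"][y0:y1,x0:x1,::-1]
    k=4 if n=="top" else 5
    cv2.imwrite(f"pics/{n}_crop.png",cv2.resize(f,None,fx=k,fy=k,interpolation=cv2.INTER_CUBIC))
E
```

```text
(no output)
```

View pics/top_crop.png

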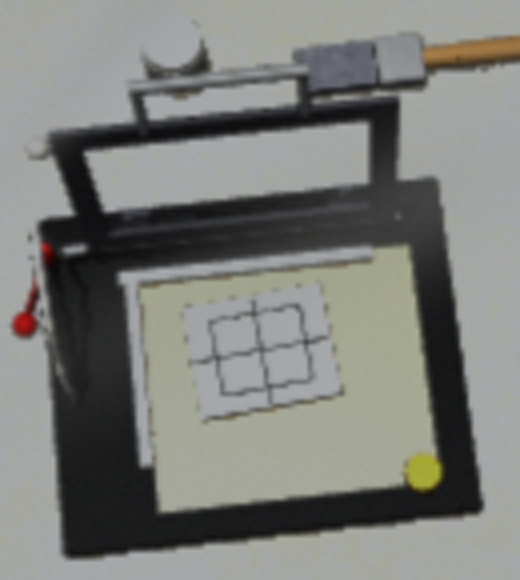

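View pics/scene_crop.png

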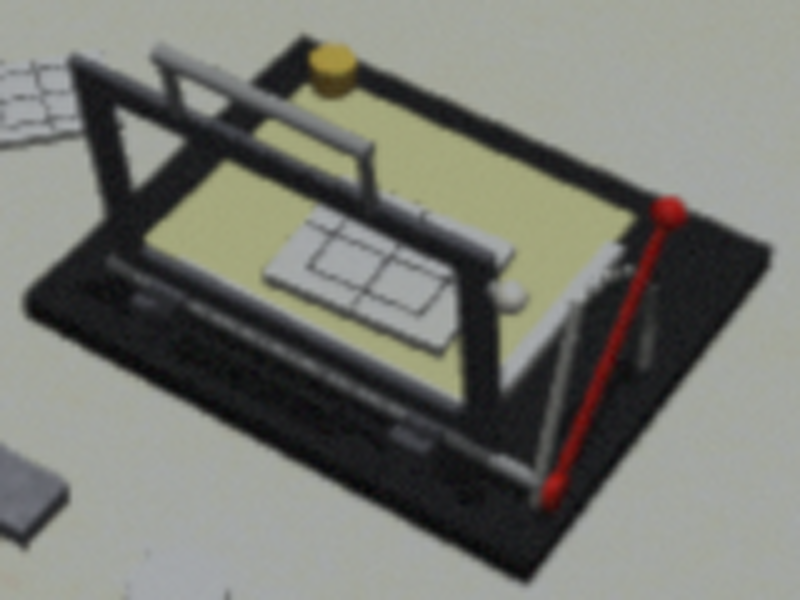

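The crops confirm the panel: it lies on the bed, short of both stops. Top crop (4x): panel corners (183,308), (320,283), (343,392), (204,420), stop inner corner about (140,285), red ball (24,324). Scene crop (5x): red ball (668,212), frame mark (510,297), bar ends (155,52) and (370,150). Next I fit the poses to these points.

```bash
cat >h.py <<'E'
import numpy as np,cv2
from scipy.spatial.transform import Rotation as R
from scipy.optimize import least_squares
CAM={"scene":(487.11138,254.72422,187.64970,.07323182,[1.28122281,.58315127,.9765124],[-2.32480824,-.02163292,2.26145804]),
"top":(374.957865,256.631965,191.413318,-.013783,[.25001369,-.0207041,1.15263334],[-2.90044287,8.12153205e-4,-1.58669185])}
def proj(n,P):
    f,cx,cy,k,o,a=CAM[n]; d=(np.atleast_2d(P)-o)@R.from_euler("xyz",a).as_matrix()
    s=d[:,:2]/d[:,2:]; s=s*(1+k*(s**2).sum(1,keepdims=True)); return s*f+[cx,cy]
def px(n,c):
    k,o=(4,(175,105)) if n=="top" else (5,(190,155))
    return (np.array(c)+.5)/k-.5+o
def E2W(e,p): # e=x,y,yaw ; p mm
    p=np.atleast_2d(p)/1000.; c,s=np.cos(e[2]),np.sin(e[2])
    return np.c_[e[0]+c*p[:,0]-s*p[:,1],e[1]+s*p[:,0]+c*p[:,1],p[:,2]]
def W2E(e,p):
    p=np.atleast_2d(p); c,s=np.cos(e[2]),np.sin(e[2]); d=p[:,:2]-e[:2]
    return np.c_[c*d[:,0]+s*d[:,1],-s*d[:,0]+c*d[:,1],p[:,2]]*1000
def rot(a,r,y): return [100-r*np.cos(a),y,36+r*np.sin(a)]
E
python3 - <<'E'
from h import *
def pts(a): return [("top",(135,160,20),(38,220)),("top",(135,-160,20),(438,180)),("top",(-135,-160,20),(482,512)),
("top",(70,85,20),(142,285)),("top",rot(1.75,210,59),(130,88)),("top",rot(1.75,210,-59),(308,70)),("top",rot(1.75,150,130),(38,148)),
("top",rot(a,150,152),(24,324)),("scene",(-135,-160,20),(305,37)),("scene",(-135,160,20),(770,250)),("scene",(135,-160,20),(25,298)),
("scene",rot(a,150,152),(668,212)),("scene",rot(1.75,150,130),(510,297)),("scene",rot(1.75,210,-59),(155,52)),("scene",rot(1.75,210,59),(370,150))]
f=lambda v:np.concatenate([(proj(n,E2W(v,p))-px(n,c)).ravel() for n,p,c in pts(v[3])])
s=least_squares(f,[.45,0,.1,.7],loss="soft_l1"); e=s.x
print("easel",e); print(f(e).reshape(-1,2).round(1).tolist())
def pp(v,q):return E2W(v,q)
pc=[("top",(45,55,30),(183,308)),("top",(45,-55,30),(320,283)),("top",(-45,-55,30),(343,390)),("top",(-45,55,30),(204,418)),
("scene",(-45,55,30),(515,245)),("scene",(45,55,30),(443,348)),("scene",(45,-55,30),(265,272))]
g=lambda v:np.concatenate([(proj(n,E2W(v,p))-px(n,c)).ravel() for n,p,c in pc])
s=least_squares(g,[.45,0,.1],loss="soft_l1");p=s.x
print("panel",p,W2E(e,[p[0],p[1],.025]),p[2]-e[2]);print(g(p).reshape(-1,2).round(1).tolist())
for q in [(25,30,25),rot(1.75,210,0),rot(e[3],210,0)]: print(q,E2W(e,[q]))
E
```

```text
easel [0.51805026 0.03376271 0.09143637 0.92834309]
[[-0.2, -0.5], [-0.4, -0.7], [-0.3, -0.0], [-1.2, 0.4], [-0.8, 0.2], [-0.4, 0.2], [-0.4, 0.1], [-0.4, 0.2], [-0.5, -1.6], [1.1, -0.9], [-1.3, -1.8], [-0.4, 0.1], [-0.8, -0.2], [-0.2, -0.5], [-0.7, 0.1]]
panel [0.52494576 0.02830417 0.18651164] [[ 6.36827795 -6.06535232 25.        ]] 0.09507527200171355
[[-0.9, 0.1], [-0.4, -0.5], [-0.3, 0.4], [-0.9, 0.5], [-0.3, -0.7], [-0.7, -0.4], [-1.3, -0.2]]
(25, 30, 25) [[0.54020655 0.06592011 0.025     ]]
[np.float64(137.43167168639334), 0, np.float64(242.63704884352674)] [[0.65490783 0.04631146 0.24263705]]
[np.float64(-25.82388832937623), 0, np.float64(204.13193963574162)] [[0.49233425 0.03140475 0.20413194]]
```

Request:
step_arm([
  [[40,-35,0,-0.12,40],[60,-70,0,-0.24,40],[80,-105,0,-0.36,40],[100,-140,0,-0.48,40],[120,-175,0,-0.6,40],[140,-210,0,-0.72,40],[155,-245,0,-0.84,40],[170,-280,0,-0.9,40]],
])

```text
time: 0.87
tool_pos: [0.3657, 0.2321, 0.2053]
ee_rot: [3.141, 0.0, 1.874]
wrist_force: [1.1, 0.4, 0.7]
width: 0.0444
```

Request:
step_arm([
  [[21,-36,0,-0.1,40],[42,-72,0,-0.217,40],[63,-108,0,-0.217,40],[84,-144,0,-0.217,40],[105,-180,0,-0.217,40],[126,-216,0,-0.217,40],[147,-252,0,-0.217,40],[169,-289,0,-0.217,40]],
])

```text
time: 1.53
tool_pos: [0.534, -0.0556, 0.2054]
ee_rot: [3.141, -0.0, 1.661]
wrist_force: [0.9, 0.2, 0.7]
width: 0.0373
```

Request:
step_arm([
  [[0,0,-35,0,40],[0,0,-70,0,40],[0,0,-105,0,40],[0,0,-140,0,40],[0,0,-165,0,40],[0,0,-175,0,40],[0,0,-180,0,40],[0,0,-180,0,40]],
])

```text
time: 2.2
tool_pos: [0.5333, -0.0535, 0.0251]
ee_rot: [-3.141, -0.0, 1.662]
wrist_force: [-1.1, -0.3, 0.6]
width: 0.0375
```

```bash
python3 - <<'E'
from bench import robot,cams
import cv2
o=robot.get_obs();print(o["tool_pos"],o["wrist_force"])
s=cams.snapshot("wrist")["frame"][:,:,::-1]; t=cams.snapshot("top")["frame"][105:250,175:305,::-1]
s=cv2.resize(s,(400,300));t=cv2.resize(t,None,fx=3,fy=3)
c=cv2.copyMakeBorder(s,0,t.shape[0]-300,0,0,cv2.BORDER_CONSTANT)
cv2.imwrite("pics/push0.png",cv2.hconcat([c,t]))
E
```

```text
[ 0.5332599  -0.05347274  0.02511713] [-1.05746485 -0.32939617  0.64192943]
```

View pics/push0.png

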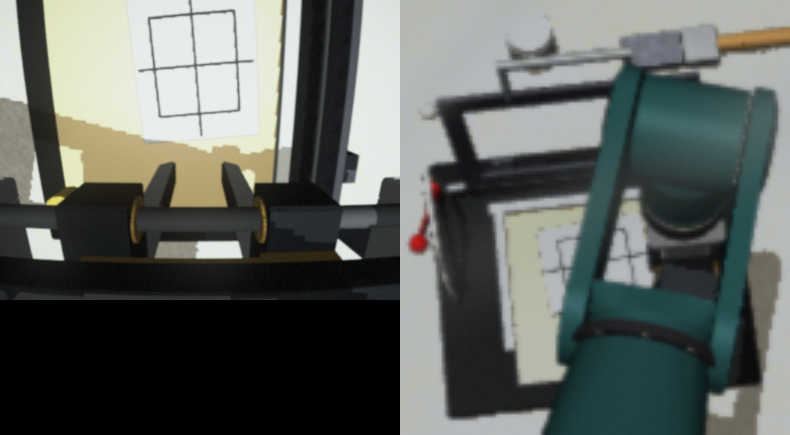

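The wrist view shows both fingertips, at about (165,170) and (235,170), standing clear of the panel's right edge and centred on it. I push it left along the easel's y.

Request:
step_arm([
  [[-1,8,0,0,40],[-1.5,16,0,0,40],[-2,23,0,0,40],[-2.7,30,0,0,40],[-3.3,36,0,0,40],[-3.8,42,0,0,40],[-4.2,46,0,0,40],[-4.5,49,0,0,40]],
])

```text
time: 2.97
tool_pos: [0.5289, -0.0039, 0.0256]
ee_rot: [3.141, 0.0, 1.662]
wrist_force: [-0.3, -1.1, 0.8]
width: 0.0373
```

Request:
step_arm([
  [[-0.1,1.5,0,0,40],[-0.2,3,0,0,40],[-0.3,4,0,0,40],[-0.4,5,0,0,40],[-0.4,5,0,0,40]],
])

```text
time: 3.38
tool_pos: [0.5286, 0.0005, 0.0255]
ee_rot: [3.141, -0.0, 1.662]
wrist_force: [-0.1, -0.1, 0.6]
width: 0.0376
```

Request:
step_arm([
  [[-0.1,1,0,0,40],[-0.2,2,0,0,40],[-0.2,2,0,0,40],[-0.2,2,0,0,40]],
])

```text
time: 3.72
tool_pos: [0.5289, 0.0011, 0.0257]
ee_rot: [3.14, 0.003, 1.662]
wrist_force: [2.6, -4.8, -0.1]
width: 0.0372
```

```bash
python3 - <<'E'
from bench import robot,cams
import cv2
print(robot.get_obs()["wrist_force"])
s=cams.snapshot("wrist"); print(s["T_tool_cam"].round(4).tolist(),s["camera_matrix"].tolist(),s["k1"])
cv2.imwrite("pics/push1.png",cv2.resize(s["frame"][:,:,::-1],(800,600)))
E
```

```text
[ 2.64390676 -4.81471515 -0.1309894 ]
[[0.0001, -0.9739, -0.2268, 0.0661], [1.0, 0.0002, -0.0003, -0.0003], [0.0003, -0.2268, 0.9739, -0.1793], [0.0, 0.0, 0.0, 1.0]] [[295.0084948791362, 0.0, 253.82546570582284], [0.0, 295.0084948791362, 184.59687603505316], [0.0, 0.0, 1.0]] -0.06908251462202734
```

View pics/push1.png

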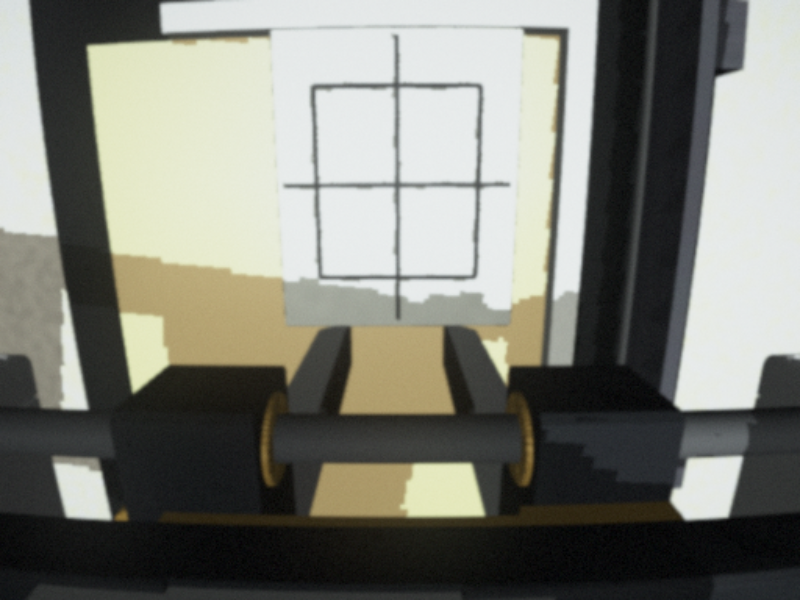

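The panel is now square against the left stop (top of the view), with its far edge at column 515 against the stop at about 557. That leaves about 18 mm to the far stop, which I close by pushing the near edge.

Request:
step_arm([
  [[1.4,-15,0,0,40],[1.4,-15,20,0,40],[1.4,-15,40,0,0],[-28,7,40,0,0],[-58,30,40,0,0],[-91,53,40,0,0],[-91,53,40,0,0],[-91,53,20,0,0]],
])

```text
time: 4.43
tool_pos: [0.4385, 0.0572, 0.0486]
ee_rot: [3.134, -0.001, 1.664]
wrist_force: [1.5, -1.1, 0.3]
width: 0.002
```

Request:
step_arm([
  [[0,0,-15,0,0],[0,0,-20,0,0],[0,0,-20,0,0],[10,0.9,-20,0,0],[20,1.8,-20,0,0],[25,2.3,-20,0,0],[30,2.7,-20,0,0],[33,3,-20,0,0]],
])

```text
time: 5.1
tool_pos: [0.4718, 0.0585, 0.0261]
ee_rot: [3.14, 0.0, 1.662]
wrist_force: [0.1, -0.1, 0.5]
width: 0.0003
```

Request:
step_arm([
  [[3,0.3,0,0,0],[5,0.5,0,0,0],[7,0.6,0,0,0],[8.5,0.8,0,0,0],[10,0.9,0,0,0],[10,0.9,0,0,0]],
])

```text
time: 5.6
tool_pos: [0.4806, 0.0593, 0.0258]
ee_rot: [3.141, 0.0, 1.662]
wrist_force: [-1.9, -0.7, 3.2]
width: 0.0002
```

Request:
step_arm([
  [[1,0.1,0,0,0],[2,0.2,0,0,0],[2,0.2,0,0,0]],
])

```text
time: 5.85
tool_pos: [0.4824, 0.0595, 0.0258]
ee_rot: [3.141, 0.0, 1.662]
wrist_force: [-2.6, -1.1, 4.4]
width: 0.0006
```

Request:
step_arm([
  [[1,0.1,0,0,0],[2,0.2,0,0,0],[2,0.2,0,0,0]],
])

```text
time: 6.1
tool_pos: [0.4844, 0.0597, 0.0258]
ee_rot: [3.141, 0.0, 1.662]
wrist_force: [-2.6, -0.8, 5.2]
width: 0.0004
```

```bash
python3 - <<'E'
from bench import robot,cams
import cv2
print(robot.get_obs()["wrist_force"])
s=cams.snapshot("wrist")["frame"][:,:,::-1]; t=cams.snapshot("scene")["frame"][175:240,230:325,::-1]
s=cv2.resize(s,(400,300));t=cv2.resize(t,None,fx=4.2,fy=4.2,interpolation=cv2.INTER_CUBIC)
c=cv2.copyMakeBorder(t,0,300-t.shape[0],0,0,cv2.BORDER_CONSTANT) if t.shape[0]<300 else t[:300]
cv2.imwrite("pics/push2.png",cv2.hconcat([s,c]))
E
```

```text
[-2.55426216 -0.76752678  5.18596883]
```

View pics/push2.png

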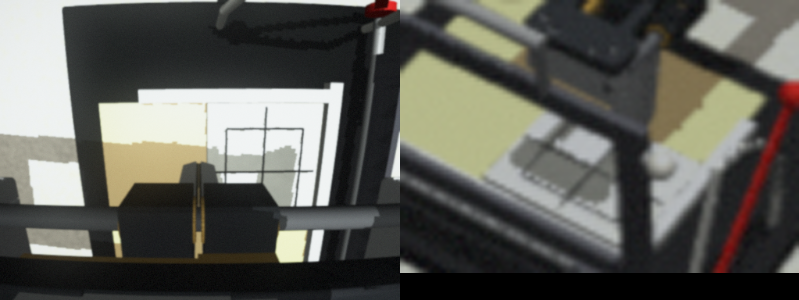

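Upward force of 5 N is odd, so I check the gap and whether the panel is flat in an enlarged wrist crop before pushing further.

```bash
cat >>h.py <<'E'
e=np.array([.51805,.033763,.091436]); AIDX=.9283
def wproj(s,o,P):
    T=np.eye(4);T[:3,:3]=R.from_euler("xyz",o["ee_rot"]).as_matrix();T[:3,3]=o["tool_pos"];T=T@s["T_tool_cam"]
    d=(np.atleast_2d(P)-T[:3,3])@T[:3,:3]; q=d[:,:2]/d[:,2:]; q=q*(1+s["k1"]*(q**2).sum(1,keepdims=True))
    K=s["camera_matrix"]; return q*K[0,0]+K[:2,2]
E
python3 - <<'E'
from h import *
from bench import robot,cams
o=robot.get_obs(); s=cams.snapshot("wrist")
q={"stopcorner20":(70,85,20),"stopcorner30":(70,85,30),"pFL":(70,85,30),"pNL":(-20,85,30),"farstop30@40":(70,40,30)}
x0,y0,k=230,100,4
for n,p in q.items(): print(n,wproj(s,o,E2W(e,p))[0].round(1),((wproj(s,o,E2W(e,p))[0]-[x0,y0])*k).round())
f=s["frame"][100:240,230:430,::-1]
cv2.imwrite("pics/push3.png",cv2.resize(f,None,fx=4,fy=4,interpolation=cv2.INTER_CUBIC))
E
```

```text
stopcorner20 [414.1 133.7] [736. 135.]
stopcorner30 [422.7 134.7] [771. 139.]
pFL [422.7 134.7] [771. 139.]
pNL [273.5 133.6] [174. 134.]
farstop30@40 [414.  206.4] [736. 426.]
```

View pics/push3.png

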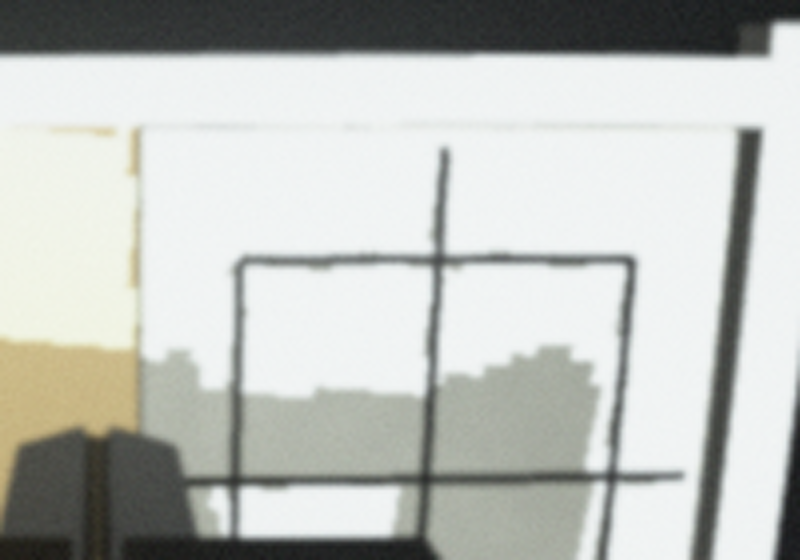

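The panel is flat and touches the left stop. A dark strip between columns 735 and 760 shows about 3.5 mm still open at the far stop, so I keep pushing.

Request:
step_arm([
  [[1,0.1,0,0,0],[2,0.2,0,0,0],[3,0.3,0,0,0],[3,0.3,0,0,0]],
])

```text
time: 6.58
tool_pos: [0.4874, 0.06, 0.0258]
ee_rot: [3.141, 0.0, 1.662]
wrist_force: [-2.9, -1.0, 4.4]
width: 0.0007
```

Request:
step_arm([
  [[1,0.1,0,0,0],[1,0.1,0,0,0]],
])

```text
time: 6.75
tool_pos: [0.4881, 0.0601, 0.0257]
ee_rot: [-3.141, 0.0, 1.662]
wrist_force: [-4.5, -0.5, 5.3]
width: 0.0004
```

Request:
step_arm([
  [[1,0.1,0,0,0],[1,0.1,0,0,0]],
])

```text
time: 6.92
tool_pos: [0.4881, 0.0601, 0.0257]
ee_rot: [-3.139, 0.0, 1.662]
wrist_force: [-6.1, -0.3, 7.3]
width: 0.0001
```

```bash
python3 - <<'E'
from h import *
from bench import robot,cams
o=robot.get_obs(); s=cams.snapshot("wrist"); print(o["wrist_force"])
f=s["frame"][:,:,::-1]
for y in (140,150,160,170):
    print(y,f[y,255:290:1].mean(1).astype(int).tolist(),f[y,395:425].mean(1).astype(int).tolist())
cv2.imwrite("pics/push4.png",cv2.resize(f[100:240,230:430],None,fx=4,fy=4,interpolation=cv2.INTER_CUBIC))
E
```

```text
[-6.10149971 -0.29155636  7.29532514]
140 [240, 239, 240, 240, 239, 239, 234, 216, 186, 182, 216, 235, 241, 242, 243, 242, 242, 242, 242, 241, 242, 242, 242, 243, 242, 242, 242, 242, 241, 242, 242, 242, 242, 242, 242] [241, 242, 242, 242, 242, 242, 242, 241, 241, 242, 241, 242, 242, 242, 242, 242, 241, 236, 226, 221, 235, 240, 242, 241, 241, 242, 242, 242, 241, 242]
150 [240, 238, 240, 239, 240, 239, 239, 237, 230, 214, 225, 237, 242, 242, 243, 242, 242, 242, 242, 242, 242, 243, 242, 242, 242, 242, 243, 242, 242, 242, 243, 242, 242, 242, 242] [242, 242, 242, 242, 242, 242, 242, 241, 242, 242, 242, 243, 242, 242, 242, 241, 236, 222, 216, 234, 242, 243, 241, 242, 242, 242, 242, 242, 242, 241]
160 [238, 239, 238, 239, 239, 239, 238, 232, 211, 192, 218, 238, 241, 242, 243, 243, 243, 242, 243, 243, 242, 242, 244, 242, 243, 242, 242, 242, 242, 242, 242, 242, 243, 243, 242] [243, 243, 243, 242, 242, 243, 242, 242, 241, 241, 242, 243, 242, 242, 242, 235, 218, 215, 234, 240, 243, 242, 242, 243, 242, 242, 242, 242, 242, 243]
170 [239, 238, 237, 239, 238, 238, 232, 215, 184, 179, 217, 238, 241, 242, 241, 243, 242, 242, 242, 242, 241, 242, 242, 243, 243, 243, 243, 243, 242, 243, 238, 226, 192, 147, 119] [243, 242, 243, 242, 243, 242, 243, 242, 242, 241, 243, 242, 241, 241, 235, 214, 220, 236, 241, 242, 243, 243, 243, 242, 242, 242, 242, 242, 241, 242]
```

View pics/push4.png

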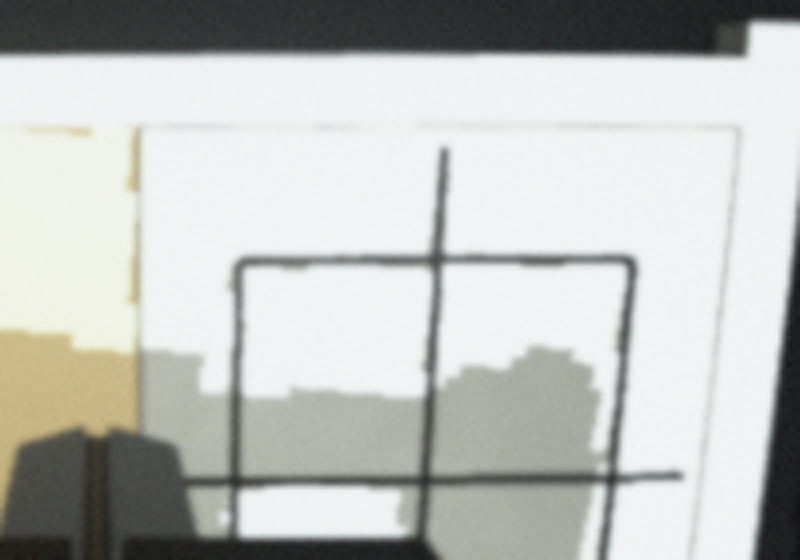

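The panel is now flush with both stops: only hairline seams remain at the top (row 127) and on the right (columns 740 to 690). I back off, rise, and go above the bar.

Request:
step_arm([
  [[-8,-0.7,0,0,0],[-16,-1.5,0,0,0],[-16,-1.5,35,0,0],[-16,-1.5,75,0,60],[-16,-1.5,115,0,60],[-16,-1.5,155,0,60],[-16,-1.5,195,0,60],[-16,-1.5,235,0,60]],
])

```text
time: 7.63
tool_pos: [0.4727, 0.0589, 0.2619]
ee_rot: [3.141, -0.0, 1.662]
wrist_force: [0.5, -0.7, -1.0]
width: 0.0305
```

Request:
step_arm([
  [[0,0,30,0,60],[35,-2,32,0,60],[70,-5,32,0,60],[110,-8,32,0,60],[145,-10,32,0,60],[170,-12,32,0,60],[181,-12,32,0,60],[181,-12,32,0,60]],
])

```text
time: 8.3
tool_pos: [0.656, 0.0465, 0.2891]
ee_rot: [-3.139, -0.001, 1.661]
wrist_force: [-0.4, -0.2, -0.1]
width: 0.0563
```

```bash
python3 - <<'E'
from h import *
from bench import robot,cams
o=robot.get_obs(); s=cams.snapshot("wrist"); print(o["tool_pos"],o["ee_rot"],o["wrist_force"])
for y in(59,0,-59): print(wproj(s,o,E2W(e,rot(1.75,210,y)))*800/512)
f=s["frame"][:,:,::-1]
cv2.imwrite("pics/bar.png",cv2.resize(f,(800,600)))
E
```

```text
[0.65604377 0.04648173 0.28912998] [-3.13862144e+00 -5.88829784e-04  1.66137703e+00] [-0.39546935 -0.24783586 -0.12005137]
[[395.24782136 196.72500743]]
[[395.40796283 314.43882465]]
[[395.55960203 418.99868875]]
```

View pics/bar.png

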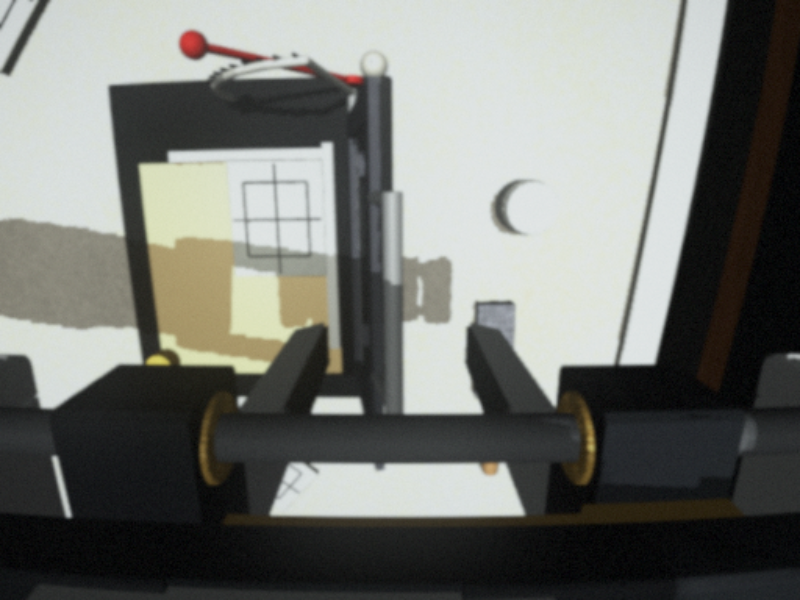

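The bar (column about 393) lies midway between the open fingers, as predicted (395), and the panel still sits against both stops. I descend and grip.

Request:
step_arm([
  [[-1,0,-20,0,60],[-1,0,-40,0,60],[-1,0,-55,0,60],[-1,0,-66,0,60],[-1,0,-66,0,60]],
])

```text
time: 8.77
tool_pos: [0.6512, 0.047, 0.2237]
ee_rot: [-3.137, -0.001, 1.662]
wrist_force: [0.1, -0.5, -1.5]
width: 0.0567
```

Request:
step_arm([
  [[0,0,0,0,30],[0,0,0,0,20],[0,0,0,0,10],[0,0,0,0,0],[0,0,0,0,0],[0,0,0,0,0],[0,0,0,0,0]],
])

```text
time: 9.35
tool_pos: [0.6535, 0.0467, 0.2267]
ee_rot: [3.141, 0.0, 1.662]
wrist_force: [-0.4, -0.1, 0.2]
width: 0.0132
```

```bash
python3 - <<'E'
from h import *
a=1.75-np.minimum(np.arange(0,26)*.04,1.75-AIDX)
P=np.array([E2W(e,rot(t,210,0))[0] for t in a])*1000
for i in range(0,26,8):
    print(i,[[*map(float,(P[j]-P[i]).round(1))] for j in range(i+1,min(i+9,26))])
E
```

```text
0 [[-8.3, -0.8, 1.3], [-16.6, -1.5, 2.3], [-24.9, -2.3, 3.0], [-33.3, -3.0, 3.3], [-41.6, -3.8, 3.3], [-50.0, -4.6, 3.0], [-58.3, -5.3, 2.3], [-66.6, -6.1, 1.3]]
8 [[-8.3, -0.8, -1.3], [-16.5, -1.5, -3.0], [-24.6, -2.3, -5.0], [-32.6, -3.0, -7.4], [-40.6, -3.7, -10.0], [-48.4, -4.4, -13.0], [-56.1, -5.1, -16.2], [-63.6, -5.8, -19.8]]
16 [[-7.4, -0.7, -3.9], [-14.7, -1.3, -8.1], [-21.8, -2.0, -12.5], [-28.7, -2.6, -17.3], [-32.3, -3.0, -20.0], [-32.3, -3.0, -20.0], [-32.3, -3.0, -20.0], [-32.3, -3.0, -20.0]]
24 [[0.0, 0.0, 0.0]]
```

Request:
step_arm([
  [[0,0,0,0,0],[0,0,0,0,0],[0,0,0,0,0],[0,0,0,0,0]],
])

```text
time: 9.68
tool_pos: [0.6535, 0.0468, 0.2266]
ee_rot: [3.141, 0.0, 1.662]
wrist_force: [0.1, -0.5, 0.9]
width: 0.0092
```

Request:
step_arm([
  [[-8.3,-0.8,1.3,0,0],[-16.6,-1.5,2.3,0,0],[-24.9,-2.3,3.0,0,0],[-33.3,-3.0,3.3,0,0],[-41.6,-3.8,3.3,0,0],[-50.0,-4.6,3.0,0,0],[-58.3,-5.3,2.3,0,0],[-66.6,-6.1,1.3,0,0]],
])

```text
time: 10.35
tool_pos: [0.5856, 0.0404, 0.2277]
ee_rot: [-3.141, 0.0, 1.662]
wrist_force: [1.3, -1.7, 0.5]
width: 0.009
```

Moved as planned with low forces and the bar still gripped. I continue down the arc.

Request:
step_arm([
  [[-8.3,-0.8,-1.3,0,0],[-16.5,-1.5,-3.0,0,0],[-24.6,-2.3,-5.0,0,0],[-32.6,-3.0,-7.4,0,0],[-40.6,-3.7,-10.0,0,0],[-48.4,-4.4,-13.0,0,0],[-56.1,-5.1,-16.2,0,0],[-63.6,-5.8,-19.8,0,0]],
])

```text
time: 11.02
tool_pos: [0.5223, 0.0348, 0.2076]
ee_rot: [-3.141, -0.0, 1.662]
wrist_force: [-0.3, -1.1, -1.3]
width: 0.0087
```

Request:
step_arm([
  [[-7.4,-0.7,-3.9,0,0],[-14.7,-1.3,-8.1,0,0],[-21.8,-2.0,-12.5,0,0],[-28.7,-2.6,-17.3,0,0],[-32.3,-3.0,-20.0,0,0],[-32.3,-3.0,-20.0,0,0],[-32.3,-3.0,-20.0,0,0],[-32.3,-3.0,-20.0,0,0]],
])

```text
time: 11.68
tool_pos: [0.4908, 0.032, 0.1881]
ee_rot: [-3.141, -0.0, 1.662]
wrist_force: [-1.1, -0.5, -0.5]
width: 0.0089
```

```bash
python3 - <<'E'
from h import *
from bench import robot,cams
o=robot.get_obs(); print(o["tool_pos"],o["wrist_force"],o["width"])
t=W2E(e,o["tool_pos"])[0]; print("a from tool",np.arctan2(t[2]+16-36,100-t[0]),np.hypot(t[2]+16-36,100-t[0]))
for a in (.87,.93,.99): print(a,[((proj(n,E2W(e,rot(a,150,130)))[0]-q)*6).round().tolist() for n,q in(("top",(160,150)),("scene",(285,175)))])
c=[cv2.resize(cams.snapshot(n)["frame"][y:y+75,x:x+65,::-1],None,fx=6,fy=6,interpolation=cv2.INTER_CUBIC) for n,x,y in(("top",160,150),("scene",285,175))]
cv2.imwrite("pics/end.png",cv2.hconcat(c))
E
```

```text
[0.49075297 0.03204603 0.18808994] [-1.08853869 -0.4527706  -0.4768676 ] 0.008880838670039257
a from tool 0.9224684438586208 210.87827296755916
0.87 [[172.0, 227.0], [186.0, 111.0]]
0.93 [[169.0, 210.0], [179.0, 111.0]]
0.99 [[166.0, 191.0], [171.0, 112.0]]
```

View pics/end.png

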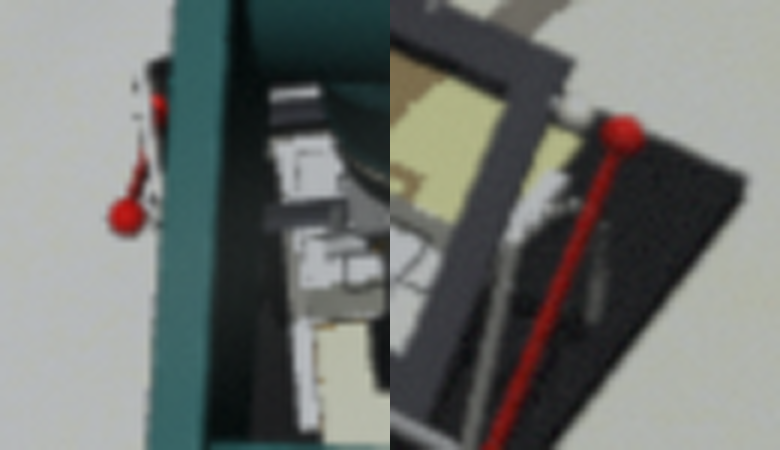

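In the scene crop the white mark at (575,109) sits beside the red ball at (622,137), and the frame's side looks parallel to the pointer. I do one independent check with the wrist camera.

```bash
python3 - <<'E'
from h import *
from bench import robot,cams
o=robot.get_obs(); s=cams.snapshot("wrist"); print(o["tool_pos"],o["wrist_force"],o["width"],o["time"])
k=800/512
for a in (.87,.93,.99): print(a,"mark",(wproj(s,o,E2W(e,rot(a,150,130)))[0]*k).round(),"idx",(wproj(s,o,E2W(e,rot(a,150,152)))[0]*k).round())
print("panel reg corners",[(wproj(s,o,E2W(e,p))[0]*k).round().tolist() for p in((70,85,30),(-20,85,30))])
cv2.imwrite("pics/end_w.png",cv2.resize(s["frame"][:,:,::-1],(800,600),interpolation=cv2.INTER_CUBIC))
E
```

```text
[0.49093383 0.03206159 0.18822847] [-2.09745454 -0.63437904  0.48475793] 0.009212006521968059 11.7833
0.87 mark [467.  36.] idx [468. -18.]
0.93 mark [485.  32.] idx [487. -23.]
0.99 mark [505.  28.] idx [507. -28.]
panel reg corners [[534.0, 156.0], [407.0, 156.0]]
```

View pics/end_w.png

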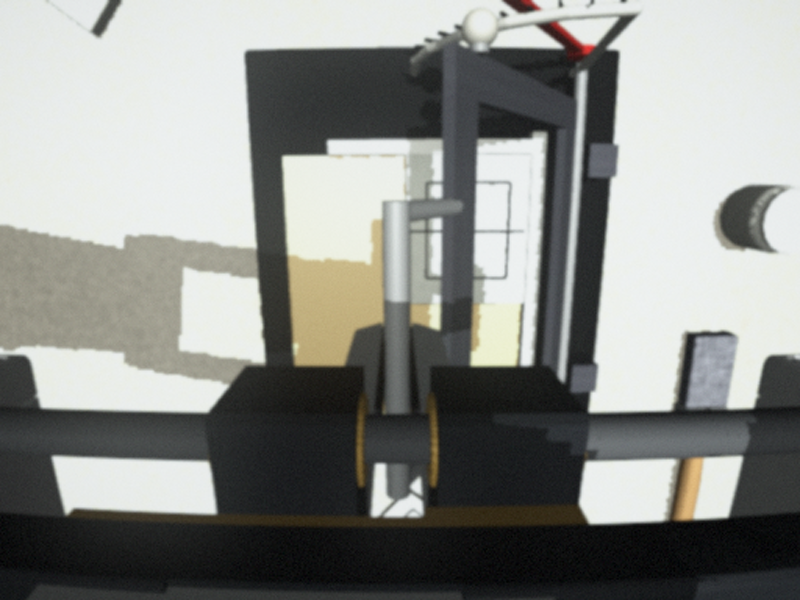

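The mark is at (481,27), against (485,32) predicted for 0.93 rad, so the frame is at about 0.92. The pointer line crosses the top edge near column 510, which also gives about 0.92, and the panel is still registered. I let it settle, then hand in.

Request:
step_arm([
  [[0,0,0,0,0],[0,0,0,0,0],[0,0,0,0,0],[0,0,0,0,0],[0,0,0,0,0],[0,0,0,0,0]],
])

```text
time: 12.33
tool_pos: [0.4908, 0.0321, 0.1881]
ee_rot: [3.141, -0.0, 1.662]
wrist_force: [-1.8, 0.0, 0.6]
width: 0.0092
```

```bash
python3 -c "
from bench import robot
o=robot.get_obs();print(o['tool_pos'],abs(o['qvel']).max(),o['width']);print(robot.close_job())"
```

```text
[0.49081566 0.03205266 0.18812804] 0.0017113448954737163 0.00922186730288257
the job is handed in; nothing more can be done
None
```

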